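# Push the broken bearing cap through the reject box's sprung drop flap

### The job

The bearing cap with the broken-off ear lies on the loading shelf of the steel reject box. Press the box's self-closing drop flap down with one finger and, while that finger holds it open, push the cap off the shelf through the opening with the other finger, then draw back so that the flap closes by itself with the cap inside. Do not pick the cap up, and leave everything else, the gauge on the shelf included, where it is.

Things in the scene. Friction and masses are not known exactly. Their poses are not given: they have to be found in the camera images.
- reject_box: Fixed lockable reject box of grey sheet steel, 290 (its x) by 210 (y) by 170 mm high, origin at the centre of its underside on the bench. Flat top: loading shelf x -145 to -15 mm, opening with drop flap x -15 to +115 mm (y -80 to +80), then a hinge strip. Inside: one empty room, 158 mm deep, also under the shelf. Its x, the way to push, points to the robot's left (world y) within 0.45 rad
- slot_edge (a point): Middle of the shelf's edge, where the opening begins: box x = -15 mm, y = 0, on the top surface (170 mm up). Axes as the box. The shelf is level with the shut flap; two lips 9 mm high run along the shelf's outer sides (box y +-105 mm), nothing else stands up from the top
- hinge_line (a point): Middle of the flap's hinge line, at the far end of the opening: box x = +115 mm, y = 0, on the top surface (170 mm up). Axes as the box
- drop_flap (a joint): Angle of the drop flap, rad: 0 shut, flush with the shelf; 1.15 at most. Steel plate 126 mm long, 156 wide, 4 thick, hinged at hinge_line; its free end, at the shelf's edge, swings down into the box. A spring shuts it: 2 to 3 N at the free end, 5 to 6 N half-way; the cap's weight alone does not open it. Pressed 40 mm down it stands at 0.4 rad if 100 mm from the hinge, wider if nearer
- cap_center (a point): Centre of the broken bearing cap (aluminium, 0.1 kg, loose, flat on the shelf), 11 mm above its underside. Hump 34 mm long (x) by 36 wide (y) by 22 high, over a half-round seat; bolt ear on -y 12 mm wide, 11 high; ear on +y broken to a 5 mm stub. Its front face is 5 to 15 mm short of the shelf's edge, its x within 0.25 rad of the box's; up to 40 mm aside of the box's middle
- plug_gauge: Plug gauge, a steel rod 15 mm thick and 88 mm long that lies across the shelf (along box y) near the box's -x end, 24 to 30 mm in from that end. Origin: under its middle. To be left alone
- parts_tray: Loose open tray of grey plastic, 130 by 190 by 35 mm, on the bench off the box's -x end, with two good caps in it. Origin: centre of its underside. To be left alone
- good_cap_a: Good bearing cap with both ears, 34 by 60 by 22 mm, in the tray. Origin: centre of its underside. To be left alone
- good_cap_b: The other good bearing cap in the tray, alike. To be left alone
- spray_can: Upright spray can, 52 mm in diameter and 150 mm high, on the bench by the box's side away from the robot. Origin: centre of its underside. To be left alone
- flap_discs: Stack of abrasive discs, 62 mm in diameter and 34 mm high, on the bench by the box's side towards the robot. Origin: centre of its underside. To be left alone
- pencil_grinder: Slim air grinder, about 190 mm long and 29 mm thick, lying on the bench to the robot's left. Origin: under its middle. To be left alone
- flat_file: Flat file with a wooden handle, about 270 mm long, lying on the bench to the robot's left. Origin: under the middle, near its tang. To be left alone
Mind the look-alikes: they are no part of the job. What is shaped like the part that bears cap_center but blue or orange is not meant.

How it is judged:
By the outcome, as a careful person would: the job done as asked, in the order asked, and still so for the second after the job is handed in, with the robot touching nothing.
It also fails if it takes over 35 s, if anything falls off the work surface, if the arm or the gripper's body presses on something with over 40 N, if the wrist force passes 120 N, or if a joint passes its speed limit or range.

### The arm

A 7-joint arm with a two-finger parallel gripper is mounted at the origin on the work surface. World frame = base frame: x ahead of the robot, y to its left, z up, the work surface at z = 0. Lengths are in m, angles in rad, forces in N, time in s.
With the tool pointing down it reaches from about 0.4 to 0.875 m from the base axis. Payload 19.3 kg.
Tool frame: the origin (TCP) lies midway between the tips of the shut fingers; the grasp point (between the pads) lies 19 mm behind it; x points along the fingers, y is the direction in which the jaws open and shut, and the axes are right-handed (so a half turn about x gives the same grasp; the last joint's range is limited). The gripper opens to 85 mm and grips with 20 to 120 N. Pads are 22 mm wide; open, the fingers measure 114 mm over their backs; the gripper's body (76 mm by 85 mm) begins 54 mm behind the grasp point. The pads swing forward as they close: fully open they stand 13 mm farther back than shut.
Start: joints at [1.118, 0.521, -0.036, 1.599, 0.021, 1.021, -0.113], TCP at [0.233, -0.58, 0.231] pointing down, gripper open.
Joint ranges: [-2.91, 2.91], [-0.3, 2.13], [-1.5, 1.42], [0.17, 2.43], [-1.26, 4.41], [0.16, 1.93], [-2.52, 2.52]. Speed limits (rad/s): [1.89, 1.89, 2.39, 2.39, 3.01, 3.01, 3.01].

### API

Orientations are given as [roll, pitch, yaw] about the fixed x, y, z axes, in that order (R = Rz(yaw) Ry(pitch) Rx(roll)).
In Python, from workcell import telemetry, vision, workorder gives the robot as it stands. The module is installed in compiled form; this text tells all that it offers.
- The arm moves only by the tool play_rows, never from a script. Its argument "deltas" is a list of rows, each a list of 7 numbers: the shift along the world's x, y, z in mm, then the turn, a rotation vector about the world's x, y, z in degrees, then the finger opening in mm, from 0 to 85.4. In form: [[x, y, z, wx, wy, wz, jaw], ...]. A call has 1 to 8 rows; each row shifts and turns the commanded pose from where the row before left it; what a row does not reach is not made up. A row lasts 1/8 s, in which the tool goes at most 62.5 mm and 10.7 degrees, less where a joint would pass 70% of its speed; a pose out of reach is approached as far as the arm can. A call with a gripper value outside its range is refused whole. The fingers move at their own pace and stop on an object; "grip_force" is the grip in N (left out, the last holds). Time passes only in rows, so rows that do not move let the fingers close. It gives the time, the measured TCP pose, the force and the opening at its end, in the units of the state.
- telemetry.observe(): the state, without advancing time (a new reading comes with each control period).
- vision.grab_frame(name): name is "side" or "top" or "wrist"; returns the picture (400x640x3 uint8, red, green, blue); there is no depth.
- vision.camera_info(name): a dict with "mtx" (3x3 intrinsics, pixels), "rvec" (rotation vector, rad) and "tvec" (3), from world to camera coordinates, as OpenCV has them. Camera axes: x right, y down, z forward; pixel columns grow to the right and rows downward; lengths in m; the calibration is good to about 2 mm. A picture is of the moment at which its call begins: read the wrist's pose just before it. camera_info takes no time and is no camera call; for the wrist camera it gives the pose at the moment of the call.
- workorder.job_done(): hands the job in, once; it reports no verdict.
The state is a dict: "clock": time; "qpos": joint angles; "qd": joint speeds; "joint_efforts": joint torques, N m; "position": TCP position; "tool_rot": TCP orientation; "force": force on the tool from outside, world axes, zero at the start; "moment": the same for the moment, N m; "grip_width": finger opening in m.
Only numpy, scipy, OpenCV 4.12 (cv2) and the standard library are available. Lean on these libraries where they do the work, as an engineer would, in place of code of your own. Each camera call takes 0.05 s, during which the arm holds its last target. There are 200 camera calls.

## Working session

There is one attempt and no reset: what is moved stays moved. The work goes in short steps, Python scripts to look and compute and a tool call to move; the robot and the scene stay as the last step left them, time stands still between calls to the robot, and variables do not carry over. Pictures are saved under pics/ and viewed, about 8 in all and at most 12, crops included, and the job is handed in when it is done.

Besides the shell and the picture viewer there is one more tool, called as name(argument=value, ...), one argument or row to a line, values as JSON. play_rows: Moves the arm, as the interface text tells. Its arguments: {"type":"object","properties":{"deltas":{"type":"array","items":{"type":"array","items":{"type":"number"}}},"grip_force":{"type":"number"}},"required":["deltas"]}

```bash
mkdir -p pics; cat > h.py <<'E'
import numpy as np,cv2
from workcell import telemetry,vision,workorder
def cam(n):
    c=vision.camera_info(n);R=cv2.Rodrigues(np.array(c["rvec"],float))[0]
    return np.array(c["mtx"],float),R,np.array(c["tvec"],float).ravel()
def ray(c,u,v):
    K,R,t=c;d=R.T@np.linalg.solve(K,[u,v,1.]);return -R.T@t,d
def atz(c,u,v,z):
    o,d=ray(c,u,v);return o+d*(z-o[2])/d[2]
def proj(c,P):
    K,R,t=c;p=K@(R@np.array(P,float)+t);return p[:2]/p[2]
def tri(obs):
    A=np.zeros((3,3));b=np.zeros(3)
    for c,u,v in obs:
        o,d=ray(c,u,v);d=d/np.linalg.norm(d);M=np.eye(3)-np.outer(d,d);A+=M;b+=M@o
    return np.linalg.solve(A,b)
def save(im,f): cv2.imwrite(f,im[:,:,::-1])
E
python3 - <<'E'
from h import *
np.set_printoptions(precision=4,suppress=True)
s=telemetry.observe();print({k:np.round(v,3) for k,v in s.items()})
for n in("top","side"):
    im=vision.grab_frame(n);save(im,f"pics/{n}0.png");c=cam(n);print(n,-c[1].T@c[2],c[0][0,0])
E
```

```text
{'clock': np.float64(0.0), 'qpos': array([ 1.118,  0.522, -0.036,  1.6  ,  0.021,  1.021, -0.113]), 'qd': array([-0.001, -0.   ,  0.   ,  0.002, -0.   , -0.   , -0.002]), 'joint_efforts': array([ -0.   , -92.712,   1.98 , -36.993,   0.018,   0.008,  -0.   ]), 'position': array([ 0.233, -0.579,  0.231]), 'tool_rot': array([-1.507,  1.57 ,  2.017]), 'force': array([0.764, 0.509, 0.178]), 'moment': array([-0.022,  0.02 ,  0.021]), 'grip_width': np.float64(0.086)}
top [0.4142 0.1078 1.2889] 513.1335020884334
side [0.829  0.8224 0.975 ] 462.4270951130989
```

View pics/top0.png

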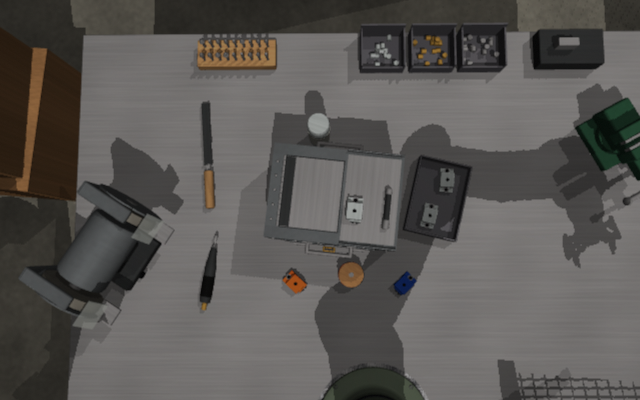

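View pics/side0.png

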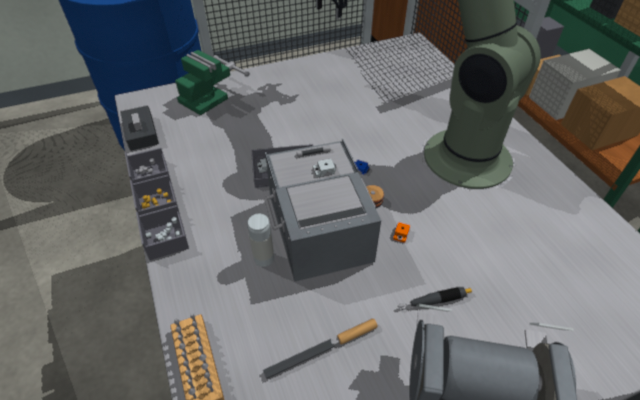

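The cap on the shelf shows at top (355,208) and side (325,168). It could be confused with the good caps in the tray at top (447,180) and (430,215), the orange cap at (294,281) and the blue cap at (404,283). I choose the light one on the shelf and check it in close crops.

```bash
python3 - <<'E'
import cv2,numpy as np
t=cv2.imread("pics/top0.png")[140:260,260:410];s=cv2.imread("pics/side0.png")[135:285,255:390]
cv2.imwrite("pics/tc.png",cv2.resize(t,None,fx=5,fy=5,interpolation=cv2.INTER_CUBIC))
cv2.imwrite("pics/sc.png",cv2.resize(s,None,fx=4,fy=4,interpolation=cv2.INTER_CUBIC))
E
```

```text
(no output)
```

View pics/tc.png

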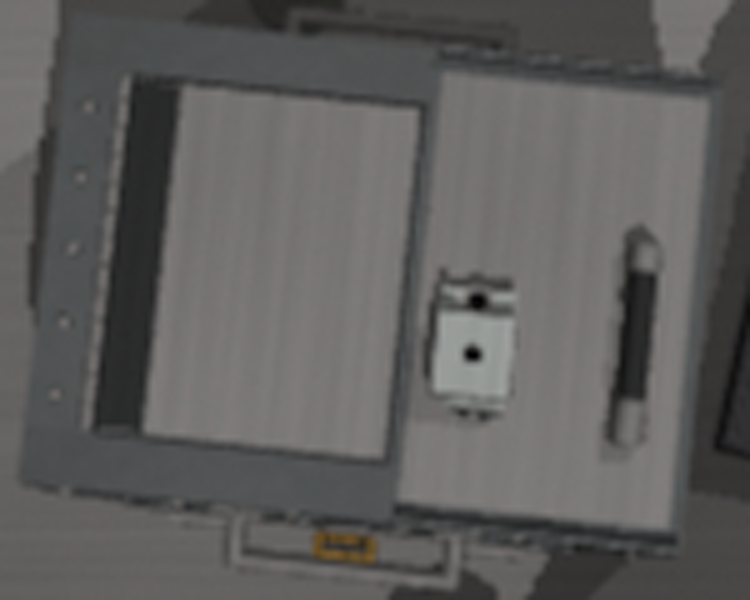

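View pics/sc.png

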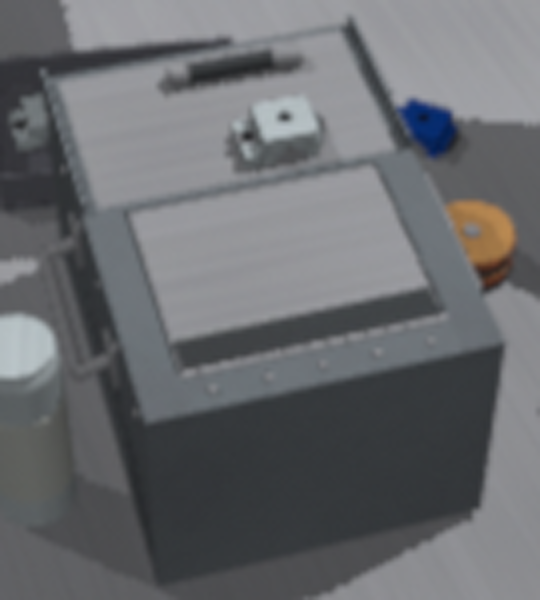

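The crops confirm it: a light cap with one ear away from the robot, at top crop (478,300), and a stub on the near side. The gauge is at (637,340). Next I fit the box and cap poses.

```bash
python3 - <<'E'
from h import *
from scipy.optimize import least_squares
np.set_printoptions(precision=4,suppress=True)
T=cam("top");S=cam("side")
tp=lambda u,v:((u+.5)/5-.5+260,(v+.5)/5-.5+140)
sp=lambda u,v:((u+.5)/4-.5+255,(v+.5)/4-.5+135)
h=.17
obs=[(T,tp(65,15),(.145,-.105,h)),(T,tp(20,485),(.145,.105,h)),(T,tp(422,105),(-.013,-.08,h)),(T,tp(385,462),(-.013,.08,h)),(T,tp(130,75),(.115,-.08,h)),(T,tp(90,430),(.115,.08,h)),(T,tp(718,85),(-.145,-.105,h+.009)),(T,tp(680,545),(-.145,.105,h+.009)),
(S,sp(128,212),(-.013,-.08,h)),(S,sp(380,168),(-.013,.08,h)),(S,sp(445,315),(.115,.08,h)),(S,sp(180,375),(.115,-.08,h)),(S,sp(148,420),(.145,-.105,h)),(S,sp(500,345),(.145,.105,h)),(S,sp(45,72),(-.145,-.105,h+.009)),(S,sp(350,20),(-.145,.105,h+.009))]
def W(p,b):
    c,s=np.cos(p[2]),np.sin(p[2]);return np.array([p[0]+c*b[0]-s*b[1],p[1]+s*b[0]+c*b[1],b[2]+p[3]])
f=lambda p:np.concatenate([proj(c,W(p,b))-u for c,u,b in obs])
r=least_squares(f,[.5,.1,1.6,0],loss="soft_l1");p=r.x;print("box",p,"dz");print(f(p).reshape(-1,2).round(1).tolist())
def B(w):
    c,s=np.cos(p[2]),np.sin(p[2]);d=w[:2]-p[:2];return np.array([c*d[0]+s*d[1],-s*d[0]+c*d[1],w[2]])
w=tri([(T,*tp(473,353)),(S,*sp(284,117))]);print("cap hole",w,B(w))
for n,q in dict(a=(437,303),b=(515,312),c=(510,402),d=(430,395),).items():
    w=atz(T,*tp(*q),.192);print(n,w,B(w))
for q in [(640,232),(628,450)]:print("gauge",B(atz(T,*tp(*q),.178)))
for n,b in dict(slot=(-.015,0,.17),hinge=(.115,0,.17)).items():print(n,W(p,b))
E
```

```text
box [ 0.5376  0.0957  1.4648 -0.    ] dz
[[1.2, -0.5], [-0.7, -0.2], [-0.5, -0.3], [-0.4, 0.4], [0.3, -0.1], [0.3, 0.8], [1.7, -2.3], [0.6, 1.6], [-0.3, 1.2], [-0.2, -0.5], [0.9, 0.4], [-0.3, 0.2], [-0.1, 1.7], [2.0, 0.2], [-0.9, -0.1], [0.8, -1.3]]
cap hole [0.5039 0.0525 0.194 ] [-0.0465  0.029   0.194 ]
a [0.5249 0.0681 0.192 ] [-0.0288  0.0097  0.192 ]
b [0.5209 0.0346 0.192 ] [-0.0625  0.0101  0.192 ]
c [0.4823 0.0371 0.192 ] [-0.0641  0.0488  0.192 ]
d [0.4854 0.0713 0.192 ] [-0.0298  0.0494  0.192 ]
gauge [-0.114  -0.0318  0.178 ]
gauge [-0.1175  0.0633  0.178 ]
slot [0.536  0.0808 0.17  ]
hinge [0.5498 0.2101 0.17  ]
```

```bash
cat >> h.py <<'E'
from scipy.spatial.transform import Rotation as Ro
YAW=1.465;BX=np.array([np.cos(YAW),np.sin(YAW),0]);BY=np.array([-BX[1],BX[0],0]);BO=np.array([.5376,.0957,0]);Z=np.array([0,0,1.])
def target(xr,yr,c,phi,sgn):
    j=np.cos(phi)*BX-np.sin(phi)*Z;a=-np.sin(phi)*BX-np.cos(phi)*Z
    tip=BO+xr*BX+yr*BY+(.17+c)*Z;y=sgn*j
    return tip+.013*a+.0425*j,Ro.from_matrix(np.c_[a,y,np.cross(a,y)])
def togo(xr,yr,c,phi,sgn):
    s=telemetry.observe();P,R=target(xr,yr,c,phi,sgn);R0=Ro.from_euler("xyz",s["tool_rot"])
    return (P-s["position"])*1e3,(R*R0.inv()).as_rotvec(degrees=True),s
E
python3 - <<'E'
from h import *
np.set_printoptions(precision=2,suppress=True)
s=telemetry.observe();print(Ro.from_euler("xyz",s["tool_rot"]).as_matrix())
for g in(1,-1):
    for ph in (0,28): print(g,ph,*togo(-.08,.028,.1,np.radians(ph),g)[:2])
E
```

```text
[[-0.    0.37 -0.93]
 [ 0.   -0.93 -0.37]
 [-1.   -0.    0.  ]]
1 0 [272.49 640.87  26.23] [  0.02  -0.08 152.  ]
1 28 [271.32 629.86   7.8 ] [ -5.23  37.6  148.06]
-1 0 [272.49 640.87  26.23] [ -0.06  -0.01 -28.  ]
-1 28 [271.32 629.86   7.8 ] [-28.06  -3.92 -27.43]
```

play_rows(
  deltas=[
    [17,40,10,0,0,-1.75,85],
    [17,40,10,0,0,-1.75,85],
    [17,40,10,0,0,-1.75,85],
    [17,40,10,0,0,-1.75,85],
    [17,40,10,0,0,-1.75,85],
    [17,40,10,0,0,-1.75,85],
    [17,40,10,0,0,-1.75,85],
    [17,40,10,0,0,-1.75,85],
  ],
)

```text
clock: 1.1
position: [0.3697, -0.2584, 0.3115]
tool_rot: [-0.288, 1.571, 2.991]
force: [-0.1, -0.1, -0.4]
grip_width: 0.0848
```

play_rows(
  deltas=[
    [17,40,0,0,0,-1.75,85],
    [17,40,0,0,0,-1.75,85],
    [17,40,0,0,0,-1.75,85],
    [17,40,0,0,0,-1.75,85],
    [17,40,0,0,0,-1.75,85],
    [17,40,0,0,0,-1.75,85],
    [17,40,0,0,0,-1.75,85],
    [17,40,0,0,0,-1.75,85],
  ],
)

```text
clock: 2.1
position: [0.5057, 0.0615, 0.3111]
tool_rot: [0.515, 1.57, -2.734]
force: [0.8, 0.3, -0.2]
grip_width: 0.0848
```

play_rows(
  deltas=[
    [0,0,0,-4,0.4,0,85],
    [0,0,0,-4,0.4,0,85],
    [0,0,0,-4,0.4,0,85],
    [0,0,0,-4,0.4,0,85],
    [0,0,0,-4,0.4,0,85],
    [0,0,0,-4,0.4,0,85],
    [0,0,0,-4,0.4,0,85],
    [0,0,0,0,0,0,85],
  ],
)

```text
clock: 3.1
position: [0.5052, 0.0612, 0.3105]
tool_rot: [1.574, 1.08, -1.672]
force: [-0.5, -0.7, 0.2]
grip_width: 0.0852
```

```bash
python3 - <<'E'
from h import *
np.set_printoptions(precision=2,suppress=True)
d,r,s=togo(-.08,.028,.09,np.radians(28),-1);print(d,r,s["clock"],s["position"],s["qpos"],s["grip_width"],s["force"])
c=cam("wrist");print("cam rel",-c[1].T@c[2]-s["position"],"look",c[1][2])
w=vision.grab_frame("wrist");t=vision.grab_frame("top")[120:270,240:440];sd=vision.grab_frame("side")[100:300,200:467]
f=lambda i:cv2.resize(i,(400,300),interpolation=cv2.INTER_CUBIC)
save(np.vstack([np.hstack([f(t),f(sd)]),np.hstack([f(w[:,80:613]),f(w)*0])]),"pics/m1.png")
P=[(BO+x*BX+y*BY+Z*z) for x,y,z in[(-.0465,.029,.192),(-.015,0,.17),(-.11,.02,.185)]]
print([proj(c,p) for p in P])
E
```

```text
[ -0.55 -10.88 -81.91] [ 0.15  0.06 -0.15] 3.1 [0.51 0.06 0.31] [-0.26  0.4  -0.32  1.71  0.5   1.41 -2.42] 0.0851878412160561 [-0.52 -0.66  0.18]
cam rel [0.08 0.06 0.13] look [-0.33 -0.42 -0.85]
[array([261.17, 197.83]), array([216.68, 164.42]), array([320.12, 179.06])]
```

View pics/m1.png

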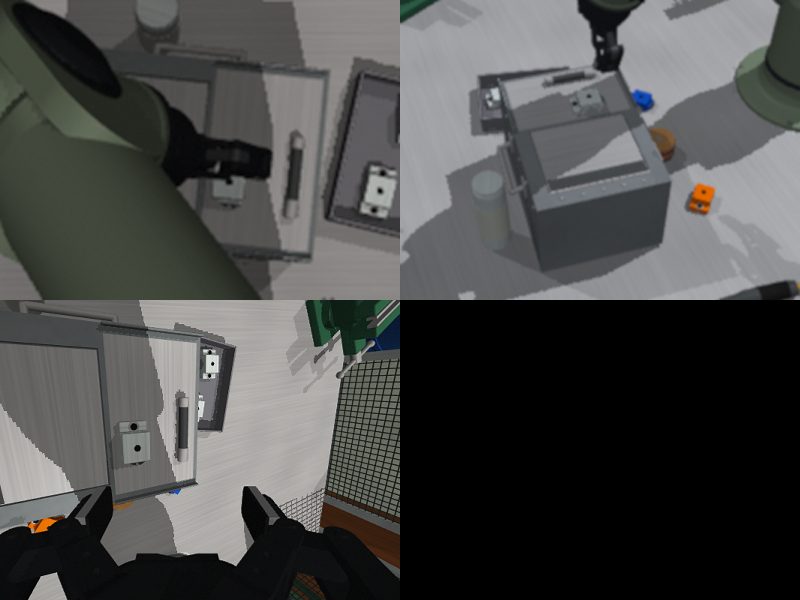

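The side, top and wrist views agree with the fit: the arm is above the shelf, and the cap is at wrist crop (135,440) with the gauge at (182,430). Joint 7 is near its limit at -2.42. The half turn about the tool axis gives the same pose with more room, so I turn.

play_rows(
  deltas=[
    [0,0,0,0.5,4.67,8.83,85],
    [0,0,0,0.5,4.67,8.83,85],
    [0,0,0,0.5,4.67,8.83,85],
    [0,0,0,0.5,4.67,8.83,85],
    [0,0,0,0.5,4.67,8.83,85],
    [0,0,0,0.5,4.67,8.83,85],
    [0,0,0,0.5,4.67,8.83,85],
    [0,0,0,0.5,4.67,8.83,85],
  ],
)

```text
clock: 4.25
position: [0.5055, 0.0595, 0.3117]
tool_rot: [0.175, 1.086, -1.672]
force: [0.6, -0.8, -0.2]
grip_width: 0.0849
```

play_rows(
  deltas=[
    [0,0,0,0.5,4.67,8.83,85],
    [0,0,0,0.5,4.67,8.83,85],
    [0,0,0,0.5,4.67,8.83,85],
    [0,0,0,0.5,4.67,8.83,85],
    [0,0,0,0.5,4.67,8.83,85],
    [0,0,0,0.5,4.67,8.83,85],
    [0,0,0,0.5,4.67,8.83,85],
    [0,0,0,0.5,4.67,8.83,85],
  ],
)

```text
clock: 5.25
position: [0.5055, 0.0595, 0.3116]
tool_rot: [-1.231, 1.086, -1.683]
force: [0.1, -0.3, -0.2]
grip_width: 0.0849
```

play_rows(
  deltas=[
    [0,0,0,0.5,4.67,8.83,85],
    [0,0,0,0.5,4.67,8.83,85],
    [0,0,0,0,0,0,85],
  ],
)

```text
clock: 5.62
position: [0.5055, 0.0595, 0.3114]
tool_rot: [-1.576, 1.085, -1.686]
force: [0.8, 0.0, 0.5]
grip_width: 0.0849
```

```bash
python3 - <<'E'
from h import *
np.set_printoptions(precision=3,suppress=True)
d,r,s=togo(-.08,.028,.03,np.radians(28),1);print(d,r,s["clock"],s["position"],s["qpos"],s["grip_width"],s["force"])
E
```

```text
[  -0.829   -9.189 -142.858] [-0.179 -0.13   0.236] 5.625 [0.505 0.06  0.311] [ 0.129  0.503 -0.882  1.683  0.682  1.57   0.542] 0.0849206984415122 [0.766 0.033 0.529]
```

play_rows(
  deltas=[
    [-0.4,-4.5,-30,0,0,0,85],
    [-0.4,-4.5,-30,0,0,0,85],
    [0,0,-30,0,0,0,85],
    [0,0,-28,0,0,0,85],
    [0,0,0,0,0,0,85],
  ],
)

```text
clock: 6.25
position: [0.504, 0.0506, 0.1924]
tool_rot: [-1.579, 1.083, -1.689]
force: [-0.5, -0.5, 0.2]
grip_width: 0.085
```

```bash
cat > look.py <<'E'
import sys
from h import *
np.set_printoptions(precision=2,suppress=True)
x,c,n=float(sys.argv[1]),float(sys.argv[2]),sys.argv[3]
d,r,s=togo(x,.028,c,np.radians(28),1);print(d,r,s["clock"],s["force"],s["qpos"])
w=vision.grab_frame("wrist");sd=vision.grab_frame("side")[60:260,200:467]
save(np.vstack([cv2.resize(w,(480,300)),cv2.resize(sd,(480,300),interpolation=cv2.INTER_CUBIC)]),f"pics/{n}.png")
E
python3 look.py -.08 .055 m2
```

```text
[ 0.6  -0.26  1.21] [-0.1  -0.2   0.33] 6.25 [-0.53 -0.49  0.23] [ 0.1   0.64 -0.83  1.82  0.79  1.39  0.39]
```

View pics/m2.png

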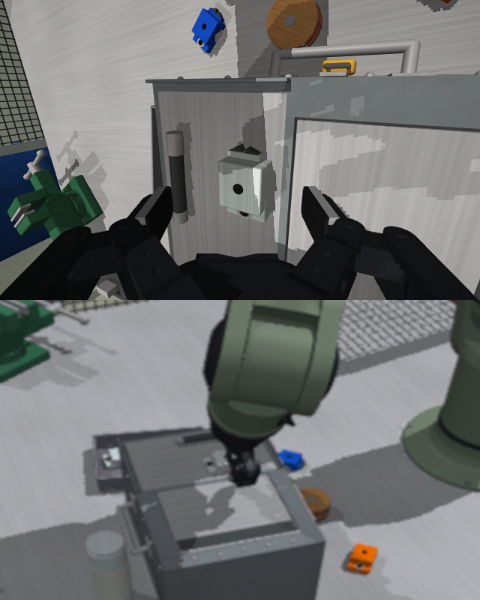

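The wrist view shows the cap centred between the fingers at (245,180), with the gauge at (177,170), still untouched. I check my finger-tip model against the pixels before going down.

```bash
python3 - <<'E'
from h import *
np.set_printoptions(precision=0,suppress=True)
s=telemetry.observe();R=Ro.from_euler("xyz",s["tool_rot"]).as_matrix();c=cam("wrist")
for y in(-.057,-.0425,.0425,.057):
    for z in(-.011,.011):
        w=s["position"]+R@[-.013,y,z];print(y,z,proj(c,w)*.75,np.round(w[2],3))
print(R@[0,0,1])
for b in[(-.109,-.03,.178),(-.109,.06,.178),(-.0465,.029,.192),(-.015,.08,.17),(-.0635,.011,.192),(-.0635,.047,.192)]:
    print("box",b,proj(c,BO+b[0]*BX+b[1]*BY+Z*b[2])*.75)
w=cv2.resize(vision.grab_frame("wrist")[180:360,150:500],(800,411),interpolation=cv2.INTER_CUBIC);save(w,"pics/m3.png")
E
```

```text
-0.057 -0.011 [148. 183.] 0.232
-0.057 0.011 [151. 213.] 0.232
-0.0425 -0.011 [170. 183.] 0.226
-0.0425 0.011 [173. 213.] 0.226
0.0425 -0.011 [304. 183.] 0.186
0.0425 0.011 [301. 213.] 0.186
0.057 -0.011 [326. 183.] 0.179
0.057 0.011 [323. 213.] 0.179
[ 1. -0. -0.]
box (-0.109, -0.03, 0.178) [189. 223.]
box (-0.109, 0.06, 0.178) [182. 132.]
box (-0.0465, 0.029, 0.192) [240. 187.]
box (-0.015, 0.08, 0.17) [297. 114.]
box (-0.0635, 0.011, 0.192) [220. 204.]
box (-0.0635, 0.047, 0.192) [219. 159.]
```

View pics/m3.png

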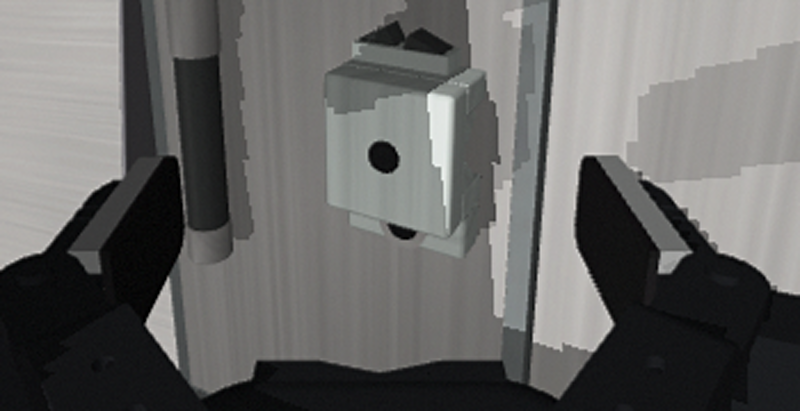

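The model fits within about 2 mm: cap hole predicted (389,158), seen (383,157), and rear pad tip predicted (175,146), seen (178,156). Now I press the flap down.

play_rows(
  deltas=[
    [0.5,0,-8,0,0,0,85],
    [0,0,-8,0,0,0,85],
    [0,0,-8,0,0,0,85],
    [0,0,-8,0,0,0,85],
    [0,0,-8,0,0,0,85],
    [0,0,-5,0,0,0,85],
    [0,0,0,0,0,0,85],
  ],
)

```text
clock: 7.28
position: [0.505, 0.0511, 0.148]
tool_rot: [-1.579, 1.084, -1.686]
force: [-0.2, -0.2, 2.2]
grip_width: 0.0848
```

```bash
python3 look.py -.08 .008 m4
```

```text
[-0.32 -0.7  -1.4 ] [-0.12 -0.2   0.12] 7.275 [-0.23 -0.18  2.19] [ 0.08  0.7  -0.8   1.84  0.85  1.33  0.33]
```

View pics/m4.png

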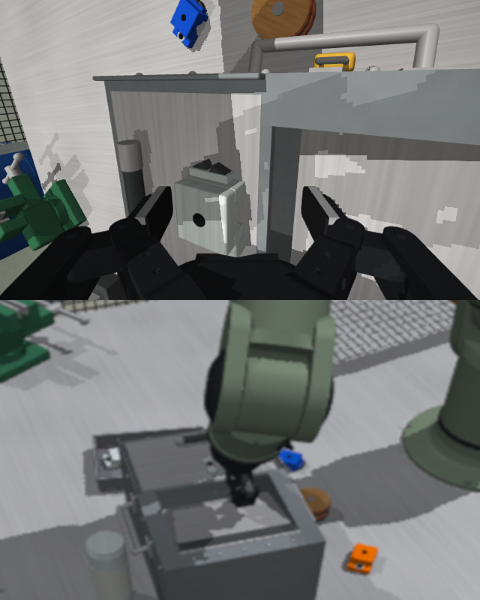

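The flap is pressed open (dark gap at wrist (285,190)), with 2.2 N on the tool. The rear finger is behind the cap and clear of the gauge. Now I push.

play_rows(
  deltas=[
    [0.5,5,0,0,0,0,85],
    [0.5,5,0,0,0,0,85],
    [0.5,5,0,0,0,0,85],
    [0.5,5,0,0,0,0,85],
    [0.5,5,0,0,0,0,85],
    [0.5,5,0,0,0,0,85],
  ],
)

```text
clock: 8.12
position: [0.5082, 0.0814, 0.1484]
tool_rot: [-1.577, 1.084, -1.684]
force: [-1.2, -5.0, 5.1]
grip_width: 0.085
```

```bash
python3 look.py -.05 .008 m5
```

```text
[-0.38 -1.23 -1.8 ] [-0.12 -0.16  0.12] 8.125 [-1.19 -4.98  5.07] [ 0.03  0.72 -0.81  1.81  0.83  1.36  0.31]
```

View pics/m5.png

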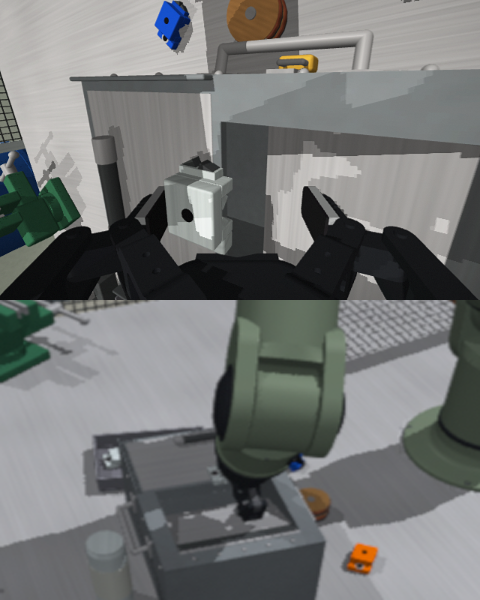

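The cap (190,215) is pushed square on and its front is over the edge, with the flap wider open. I continue.

play_rows(
  deltas=[
    [0.5,5,0,0,0,0,85],
    [0.5,5,0,0,0,0,85],
    [0.5,5,0,0,0,0,85],
    [0.5,5,0,0,0,0,85],
    [0.5,5,0,0,0,0,85],
  ],
)

```text
clock: 8.85
position: [0.5106, 0.1065, 0.1482]
tool_rot: [-1.578, 1.084, -1.685]
force: [-0.8, -6.2, 2.6]
grip_width: 0.0852
```

```bash
python3 look.py -.025 .008 m6
```

```text
[-0.16 -1.5  -1.59] [-0.16 -0.17  0.12] 8.85 [-0.81 -6.15  2.57] [-0.02  0.74 -0.81  1.77  0.82  1.39  0.29]
```

View pics/m6.png

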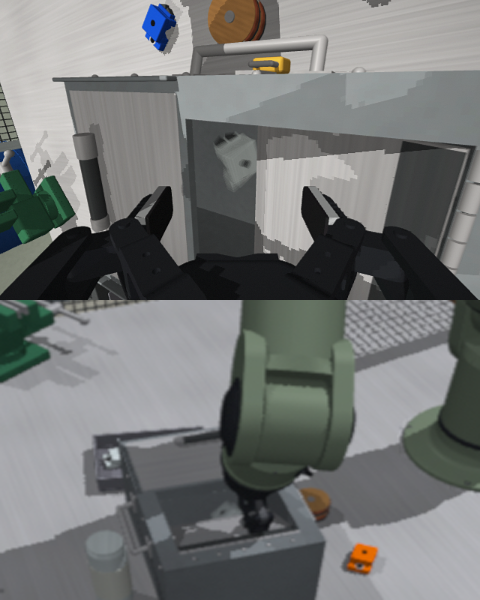

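The cap has tipped off the edge and is dropping through the gap at (237,160). I hold the flap open for a moment and check by pixel brightness that the cap is gone from there.

play_rows(
  deltas=[
    [0,0,0,0,0,0,85],
    [0,0,0,0,0,0,85],
    [0,0,0,0,0,0,85],
    [0,0,0,0,0,0,85],
  ],
)

```text
clock: 9.45
position: [0.5106, 0.1065, 0.1484]
tool_rot: [-1.577, 1.085, -1.684]
force: [-1.0, 0.3, 5.2]
grip_width: 0.0849
```

```bash
python3 - <<'E'
from h import *
s=telemetry.observe();print(s["clock"],s["force"])
w=vision.grab_frame("wrist");save(w,"pics/w7.png");w=cv2.resize(w,(480,300))
o=cv2.imread("pics/m6.png")[:300,:,::-1]
for n,i in(("old",o),("new",w)):print(n,i[130:200:8,195:270:8].mean(2).astype(int))
d=np.abs(w.astype(int)-o).max(2)>25;y,x=np.where(d);print(d.sum(),x.min(),x.max(),y.min(),y.max())
E
```

```text
9.45 [-0.99140283  0.29412099  5.22917371]
old [[ 72  73  72  71  73  73  72  72  83  87]
 [ 73  71  73  46  38 110 109  83  84  86]
 [ 73  73  70  89 117 111 120 123  84 116]
 [ 73  72  71 105 116 123 121 124  82 113]
 [ 73  76  72  73 118 122  81 115 158 185]
 [ 74  71  73  74 101 125 125 122 159 185]
 [ 67  73  72  74 101 126 112  74 159 185]
 [ 60  74  74  74  85  95  74  73 160 187]
 [ 60  73  74  75  75  74  76  75 160 188]]
new [[129 126 113 120  72  72  72  73  83  87]
 [ 73 131 120 115  71  70  72  73  81  86]
 [ 73  99 128 137  73  71  73  73  84 114]
 [ 74 132 132 131  73  73  72  73  83 112]
 [ 73  74  72  71  71  71  74  73 159 186]
 [ 76  71  73  74  71  73  74  74 160 186]
 [ 71  74  72  73  74  75  75  75 160 187]
 [ 62  74  74  73  74  74  76  73 161 191]
 [ 60  73  75  77  75  75  77  76 161 193]]
3273 0 479 0 299
```

The cap has moved to (210,140), deep in the box and off the flap. I draw back straight up so the flap follows and shuts.

play_rows(
  deltas=[
    [0,0,8,0,0,0,85],
    [0,0,8,0,0,0,85],
    [0,0,8,0,0,0,85],
    [0,0,10,0,0,0,85],
    [0,0,12,0,0,0,85],
    [0,0,20,0,0,0,85],
    [0,0,30,0,0,0,85],
    [0,0,30,0,0,0,85],
  ],
)

```text
clock: 10.5
position: [0.5105, 0.1066, 0.2762]
tool_rot: [-1.577, 1.085, -1.684]
force: [-0.4, 0.3, -0.1]
grip_width: 0.0848
```

play_rows(
  deltas=[
    [-8,-40,10,0,0,0,85],
    [-8,-40,10,0,0,0,85],
    [-8,-40,0,0,0,0,85],
    [-8,-40,0,0,0,0,85],
    [-8,-40,0,0,0,0,85],
    [-8,-40,0,0,0,0,85],
    [-8,-40,0,0,0,0,85],
    [0,0,0,0,0,0,85],
  ],
)

```text
clock: 11.5
position: [0.4536, -0.1762, 0.2953]
tool_rot: [-1.576, 1.083, -1.687]
force: [0.9, 0.5, 0.1]
grip_width: 0.0849
```

```bash
python3 - <<'E'
from h import *
s=telemetry.observe();print(s["clock"],s["force"],s["position"])
t=vision.grab_frame("top");sd=vision.grab_frame("side");save(t,"pics/t8.png");save(sd,"pics/s8.png")
f=lambda i:cv2.resize(i,(400,300),interpolation=cv2.INTER_CUBIC)
t0=cv2.imread("pics/top0.png")[:,:,::-1];s0=cv2.imread("pics/side0.png")[:,:,::-1]
g=lambda i:f(i[120:300,240:480]);q=lambda i:f(i[100:300,200:467])
save(np.vstack([np.hstack([g(t0),g(t)]),np.hstack([q(s0),q(sd)])]),"pics/m8.png")
E
```

```text
11.5 [0.92915322 0.46711169 0.14866294] [ 0.45363882 -0.17623438  0.29533672]
```

View pics/m8.png

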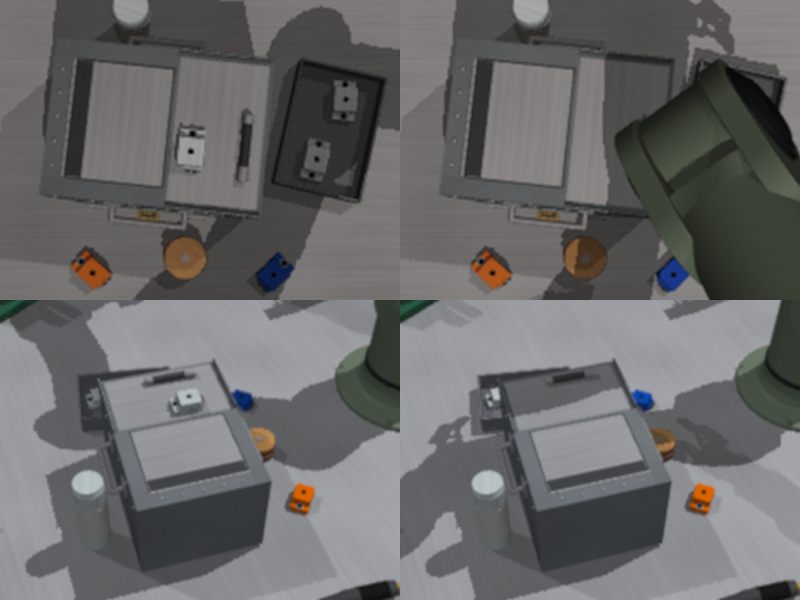

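The flap is shut flush, the shelf holds only the gauge in its old place, and the objects in view have not moved. The arm is touching nothing, so I hand the job in.

```bash
python3 -c "from workcell import workorder as w;print(w.job_done())"
```

```text
the job is handed in; nothing more can be done
None
```

I pressed the flap down with the front finger, using the gripper tilted 28° and fully open. Then I pushed the cap off the shelf with the rear finger while the front one held the flap. After the cap dropped I drew straight up and away, and handed in at about 11.5 s.

- **Cap:** The wrist view with the flap still held open showed it had moved off the edge and down into the box. I could not see it again after the flap shut.
- **Flap and forces:** The before and after pictures show the flap shut flush. The wrist forces I read stayed below about 8 N, and the arm touched nothing at the end.
- **Other things:** In the side view the gauge lies where it was. The can, the discs and the orange and blue caps also look unmoved. The arm hid most of the tray in the last top view, so I could check it only in part, from the side; nothing looked changed. The file lay outside the last crops and the grinder was only partly in view; the arm never went near either.
- **Disagreement:** No check failed. Predicted and seen finger and cap positions differed by about 2 mm or less.

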